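# Hook the hanging arm into the slotted uprights and lock it

### The arm

A 7-joint arm with a two-finger parallel gripper is mounted at the origin on the work surface. World frame = base frame: x ahead of the robot, y to its left, z up, the work surface at z = 0. Lengths are in m, angles in rad, forces in N, time in s.
With the tool pointing down it reaches from about 0.425 to 0.925 m from the base axis. Payload 6.8 kg.
Tool frame: the origin (TCP) lies between the finger pads; the fingertips stand 17 mm ahead of it and the grasp point (between the pads) lies 2 mm behind it; z points along the fingers, y is the direction in which the jaws open and shut (so a half turn about z gives the same grasp; the last joint's range is limited). The gripper opens to 85 mm and grips with 20 to 120 N. Pads are 22 mm wide; open, the fingers measure 114 mm over their backs; the gripper's body (76 mm by 85 mm) begins 54 mm behind the grasp point. The pads swing forward as they close: fully open they stand 13 mm farther back than shut.
Start: joints at [-1.276, 0.477, 0.022, 1.555, -0.011, 1.109, -0.083], TCP at [0.265, 0.621, 0.248] pointing down, gripper open.
Joint ranges: [-2.96, 2.96], [-0.34, 2.1], [-1.41, 1.46], [0.24, 2.44], [-1.37, 4.51], [0.17, 1.92], [-2.96, 2.96]. Speed limits (rad/s): [2.39, 2.39, 3.14, 3.14, 3.14, 3.14, 3.14].

### API

Orientations are given as a unit quaternion [w, x, y, z].
In Python, from station import bot gives the robot as it stands. The module is installed in compiled form; this text tells all that it offers.
- The arm moves only by the tool carry_out, never from a script. Its argument "moves" is a list of rows, each a list of 3 entries, a list of its own where there are three numbers: the turn, a rotation vector about the tool's x, y, z in degrees, then the shift along the tool's x, y, z in cm, then the finger opening in cm, from 0 to 8.54. A call has 1 to 5 rows; each row is the pose to reach, as a shift and turn from the pose commanded when the call began, along the tool's axes at that moment; what a row does not reach only later rows make up. A row lasts 1/8 s, in which the tool goes at most 62.5 mm and 10.7 degrees, less where a joint would pass 70% of its speed; a pose out of reach is approached as far as the arm can. A call with a gripper value outside its range is refused whole. The fingers move at their own pace and stop on an object; "newtons" is the grip in N (left out, the last holds). Time passes only in rows, so rows that repeat a pose let the fingers close. It gives the time, the measured TCP pose, the force and the opening at its end, in the units of the state.
- bot.get_obs(): the state, without advancing time (a new reading comes with each control period).
- bot.read_camera(name): name is "scene" or "top" or "wrist"; returns the picture (420x560x3 uint8, red, green, blue); there is no depth.
- bot.camera_info(name): a dict with "vertical_fov" (degrees; the focal length in pixels is half the picture's height over the tangent of half this angle, whatever the lens; pixels are square), "cx", "cy" (the principal point, pixels), "position" and "attitude" of the camera in the world. Camera axes: x right, y up, looking along -z (the intrinsics and any distortion apply to the point x, -y, -z); pixel columns grow to the right and rows downward; lengths in m; the calibration is good to about 2 mm. A picture is of the moment at which its call begins: read the wrist's pose just before it. camera_info takes no time and is no camera call; for the wrist camera it gives the pose at the moment of the call.
- bot.hand_in(): hands the job in, once; it reports no verdict.
Trained networks look in the newest picture that a camera, given by its name, has taken for a name from the list of things; names that differ only in an ending like _2 or _b are one class to them, and where a whole thing is asked for, a point or a joint stands for the part that bears it (a point fixed in the world has none). Each returns a list of dicts, best first, with "score" (0 to 1); they miss things now and then, are a little off and sometimes report something else, mostly with a low value. They report only what shows in the picture. A call takes as long as a camera call.
- bot.silhouettes(label, camera): "region" (420x560 bool, what is visible of it) and "location" ([column, row] in pixels, amid what is visible of it).
The state is a dict: "t": time; "q": joint angles; "joint_vel": joint speeds; "joint_torque": joint torques, N m; "eef_pos": TCP position; "tool_rot": TCP orientation; "contact_force": force on the tool from outside, world axes, zero at the start; "torque": the same for the moment, N m; "gripper_width": opening from 0.0 (shut) to 1.0 (fully open).
Only numpy, scipy, OpenCV 4.12 (cv2) and the standard library are available. Lean on these libraries where they do the work, as an engineer would, in place of code of your own. Each camera call takes 0.05 s, during which the arm holds its last target. There are 200 camera calls.

### The job

Put up the steel hanging arm: hook its two claws into the top pair of slots of the two slotted uprights, then press it down until it drops past the spring catch and is locked fully home, level and straight. Let go of it, and leave the other things on the work surface where they are.

Things in the scene. Friction and masses are not known exactly. Their poses are not given: they have to be found in the camera images.
- bracket_grip (a point): Steel hanging arm, loose, 0.3 kg, T-shaped from above, standing on its underside. Point: middle of its straight bar, halfway up (30 mm), to grip. +x runs from the bar to the crossbar and claws, y along the crossbar, z up. Bar 14 mm thick (y), 60 mm high, its free end 80 mm to -x of this point with a lip (12 mm long) 17 mm higher; crossbar 110 long (y), 16 thick, 60 mm high, its back face 70 mm to +x.
- claws (a point): On the hanging arm: middle of the crossbar's back face, level with the underside of the claw tongues (48 mm above the arm's underside); same axes. Claws at y = -40 and +40 mm, 10 mm wide: tongue 8 mm thick, reaching 14 mm back (+x), its tip hanging 26 mm below it, 7 mm gap from tip to crossbar. Between them a tab, 30 mm wide, 4 mm thick, 14 mm long, top 10 mm below this point, meets the catch.
- press_spot (a point): On the hanging arm: top face where bar meets crossbar, 18 mm to -x of the crossbar's back face, 12 mm above the claws point. Flat and free above: the place to press down. From hanging on the catch it takes about 8 to 16 N down and some 14 to 17 mm of travel until the tongues rest on the slots' lower edges.
- top_slots (a point): Two fixed slotted steel uprights, 228 mm tall, smooth. Point: front face plane, midway between the two top slots, at their lower edges, 170 mm up; the claws point comes to it when home. +x leads into the slots, y across, z up. Slots at y = -40 and +40 mm, 18 wide, 44 high, wall 5 mm, free behind. Claws pass in with the claws point 26 to 36 mm above it (best 30). Lower slot pairs (70, 140 mm down) unused.
- catch (a joint): Spring catch midway between the uprights, just behind their front plane: a nose with 45 degree faces, 2 mm below the top_slots point. 0 = fully out; grows to 0.010 m as it is pushed back. Spring 4 N at 0, 6 N at 0.007. Lowered behind the wall, the arm first hangs by itself on it, hooked but unlocked, claws point 14 to 17 mm above home; when pressed home the nose springs out again above the tab.
- colander: Stainless colander, bystander, 200 mm across (250 mm over handles), 80 mm high; origin under its centre.
- cup: Green enamel cup with a handle, bystander, 84 mm across, 80 mm high; origin under its centre.
- pan_lid: Tan silicone lid with a knob, bystander, lying flat, 194 mm across, 32 mm high; origin under its centre.
- spatula: Spatula lying flat, bystander, about 250 mm long; origin under its middle, x along it.

How it is judged:
By the outcome, as a careful person would: the job done as asked, in the order asked, and still so for the second after the job is handed in, with the robot touching nothing.
It also fails if it takes over 51 s, if anything falls off the work surface, if the arm or the gripper's body presses on something with over 40 N, if the wrist force passes 120 N, or if a joint passes its speed limit or range.

## Working session

There is one attempt and no reset: what is moved stays moved. The work goes in short steps, Python scripts to look and compute and a tool call to move; the robot and the scene stay as the last step left them, time stands still between calls to the robot, and variables do not carry over. Pictures are saved under pics/ and viewed, about 8 in all and at most 12, crops included, and the job is handed in when it is done.

Besides the shell and the picture viewer there is one more tool, called after "Call:" as name(argument=value, ...) on one line, values as JSON. carry_out: Moves the arm, as the interface text tells. Its arguments: {"type":"object","properties":{"moves":{"type":"array"},"newtons":{"type":"number"}},"required":["moves"]}

```bash
mkdir -p pics; python3 - <<'E'
from station import bot
import cv2,numpy as np
print(bot.get_obs())
for c in ["scene","top","wrist"]:
    im=bot.read_camera(c); cv2.imwrite(f"pics/{c}0.png",im[:,:,::-1]); print(c,bot.camera_info(c))
    for l in ["bracket_grip","top_slots","catch","colander","cup"]:
        try:
            r=bot.silhouettes(l,c); print(l,[(round(d['score'],2),np.round(d['location']),int(d['region'].sum())) for d in r[:3]])
        except Exception as e: print(l,e)
a=cv2.imread("pics/scene0.png");b=cv2.imread("pics/top0.png")
cv2.imwrite("pics/both0.png",cv2.resize(np.vstack([a,b]),None,fx=.71,fy=.71))
E
ls
```

```text
{'t': 0.0, 'q': array([-1.27613593,  0.47776462,  0.02230636,  1.55645895, -0.01147692,
        1.10927551, -0.08309152]), 'joint_vel': array([-1.35692019e-05, -2.56519106e-05, -5.59724368e-04, -1.34086377e-03,
        6.09008428e-04, -3.87675872e-03, -1.11775925e-04]), 'joint_torque': array([ 1.62850196e-03, -5.96453297e+01,  1.60866302e+00, -2.81178224e+01,
        1.24620119e-02,  9.40742641e-03, -2.60567691e-05]), 'eef_pos': array([0.26435246, 0.62047626, 0.24734566]), 'tool_rot': array([-1.10538252e-04,  1.99987475e-01,  9.79798050e-01, -8.82407930e-04]), 'contact_force': array([-0.35592033,  0.20305755,  0.33772205]), 'torque': array([ 0.02312969, -0.01861458, -0.02399581]), 'gripper_width': 0.9997037939368284}
scene {'vertical_fov': 56.454543983427435, 'cx': 280.9941717649084, 'cy': 216.8356984736692, 'position': array([1.23004088, 0.50758525, 0.69278033]), 'attitude': array([0.42521622, 0.23322416, 0.41945044, 0.76737148])}
bracket_grip [(0.42, array([233., 246.]), 121), (0.24, array([227., 264.]), 5360)]
top_slots [(0.71, array([229., 265.]), 5390)]
catch []
colander [(0.84, array([425., 252.]), 3730)]
cup [(0.57, array([161., 217.]), 972)]
top {'vertical_fov': 45.786499964468995, 'cx': 275.30152662519436, 'cy': 213.91084017049346, 'position': array([0.30437448, 0.00185335, 1.38780275]), 'attitude': array([-0.69494459, -0.04967703,  0.04423009,  0.71598038])}
bracket_grip [(0.58, array([322., 208.]), 752), (0.43, array([276., 145.]), 93)]
top_slots [(0.69, array([277., 147.]), 2618)]
catch []
colander [(0.81, array([124., 279.]), 4512)]
cup [(0.8, array([404., 177.]), 1118)]
wrist {'vertical_fov': 62.462761950588465, 'cx': 278.04518299426144, 'cy': 208.78697656535348, 'position': array([0.18790306, 0.65244091, 0.37341851]), 'attitude': array([ 0.82350268, -0.13620958, -0.08998625,  0.54331645])}
bracket_grip []
top_slots []
catch []
colander [(0.72, array([ 90., 287.]), 17552)]
cup []
pics
```

View pics/both0.png

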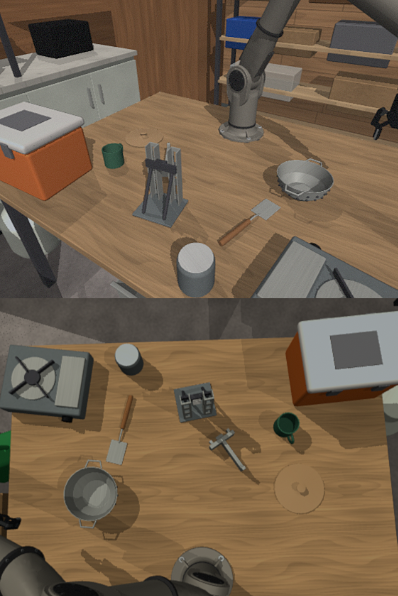

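```bash
python3 - <<'E'
import cv2
a=cv2.imread("pics/scene0.png")[110:350,120:340];b=cv2.imread("pics/top0.png")[90:270,220:440]
a=cv2.resize(a,(550,600),interpolation=3);cv2.imwrite("pics/a.png",a)
cv2.imwrite("pics/b.png",cv2.resize(b,(733,600),interpolation=3))
E
```

```text
(no output)
```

View pics/b.png

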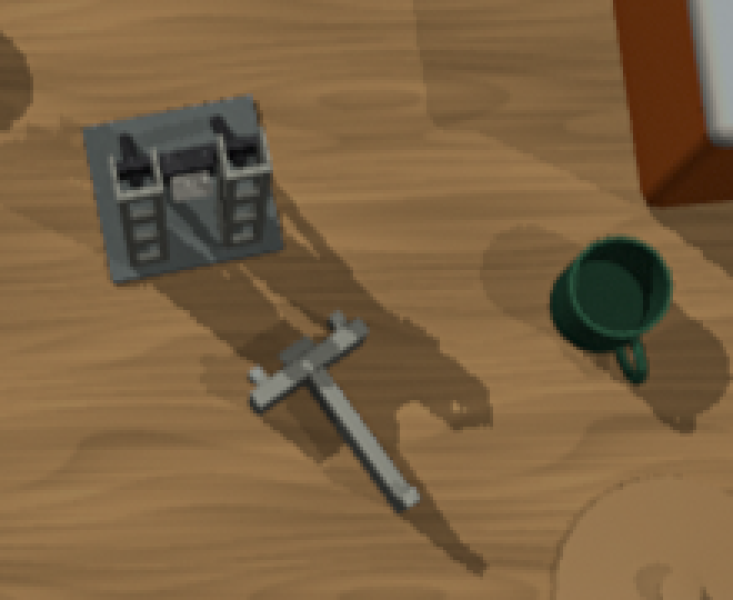

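View pics/a.png

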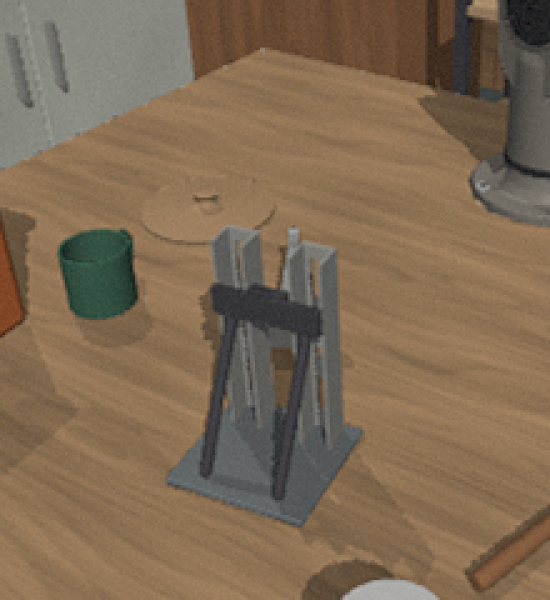

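Top view: the stand is at about (277,147) with its slots facing the robot. The T-shaped arm is at about (322,208), with its claws toward the stand. I'll turn these pixels into positions.

```bash
cat > h.py <<'E'
from station import bot
import numpy as np, cv2
from scipy.spatial.transform import Rotation as R
def cam(c,ci=None):
    ci=ci or bot.camera_info(c); w,x,y,z=ci["attitude"]
    return R.from_quat([x,y,z,w]),np.array(ci["position"]),210/np.tan(np.radians(ci["vertical_fov"]/2)),ci["cx"],ci["cy"]
def pt(c,u,v,z,ci=None):
    r,p,f,cx,cy=cam(c,ci); d=r.apply([(u-cx)/f,-(v-cy)/f,-1]); return p+d*(z-p[2])/d[2]
def proj(c,P,ci=None):
    r,p,f,cx,cy=cam(c,ci); q=r.inv().apply(np.atleast_2d(P)-p); return np.c_[cx-f*q[:,0]/q[:,2],cy+f*q[:,1]/q[:,2]]
def tool(o=None):
    o=o or bot.get_obs(); w,x,y,z=o["tool_rot"]; return R.from_quat([x,y,z,w]),np.array(o["eef_pos"])
E
python3 - <<'E'
from h import *
s=600/180
T=lambda u,v,z: np.round(pt("top",220+u/s,90+v/s,z),4)
A,B=T(258,400,.06),T(360,329,.06); print("crossbar ends top",A,B,np.linalg.norm(A-B), np.degrees(np.arctan2(*(A-B)[1::-1])))
E_,J=T(407,500,.077),T(310,367,.06); print("lip, junction",E_,J)
d=J-E_;print(np.degrees(np.arctan2(d[1],d[0])),np.linalg.norm(d[:2]))
L=[T(*p,.228) for p in [(113,194),(163,187),(220,179),(270,170)]]
print(L); d=L[3]-L[0];print(np.linalg.norm(d),np.degrees(np.arctan2(d[1],d[0]))+90, (L[0]+L[3])/2)
for l in ["pan_lid","cup","colander"]:
    r=bot.silhouettes(l,"top"); print(l,[(d['score'],pt("top",*d['location'],.05)) for d in r[:1]])
r,p=tool();print(r.as_matrix().round(3)); 
E
```

```text
crossbar ends top [ 0.4908 -0.0503  0.06  ] [ 0.5466 -0.1352  0.06  ] 0.10159552155484017 123.31467057492519
lip, junction [ 0.405  -0.1647  0.077 ] [ 0.5166 -0.0934  0.06  ]
32.57405713457254 0.13243205805242167
[array([0.6199, 0.0552, 0.228 ]), array([0.6239, 0.0191, 0.228 ]), array([ 0.6285, -0.0221,  0.228 ]), array([ 0.634 , -0.0582,  0.228 ])]
0.11427322521045777 7.087702267877532 [ 0.62695 -0.0015   0.228  ]
pan_lid [(0.73, array([ 0.32955524, -0.37149554,  0.05      ]))]
cup [(0.8, array([ 0.57331251, -0.34509828,  0.05      ]))]
colander [(0.81, array([0.31956732, 0.41955475, 0.05      ]))]
[[-0.92   0.392 -0.   ]
 [ 0.392  0.92   0.   ]
 [ 0.     0.    -1.   ]]
```

Call:
carry_out(moves=[[[0,0,10],[-3.7,-4.7,0],8.5],[[0,0,20],[-7.4,-9.4,0],8.5],[[0,0,30],[-11,-14,0],8.5],[[0,0,40],[-14.8,-18.8,0],8.5],[[0,0,50],[-18.5,-23.5,0],8.5]], newtons=60)

```text
t: 1.68
eef_pos: [0.3431, 0.3304, 0.2485]
tool_rot: [-0.0, 0.598, 0.802, 0.0]
contact_force: [1.0, -0.3, 0.7]
gripper_width: 1.0
```

```bash
cat >> h.py <<'E'
def go(pos,yaw):
    "print tool-frame shift (cm) and turn (rotvec deg) to reach world pos with tool down, tool x at yaw deg"
    r,p=tool(); y=np.radians(yaw); c,s=np.cos(y),np.sin(y)
    G=R.from_matrix(np.array([[c,s,0],[s,-c,0],[0,0,-1.]]))
    print("pos",p.round(4),"turn",np.degrees((r.inv()*G).as_rotvec()).round(2),"shift cm",(r.inv().apply(np.array(pos)-p)*100).round(2))
E
python3 -c "
from h import *
print(bot.get_obs()['q'].round(2)); go([.467,-.126,.22],33)"
```

```text
[-1.13  0.14  0.26  2.03 -0.04  0.97 -0.56]
pos [0.3431 0.3304 0.2485] turn [ 1.000e-02 -5.000e-02  7.358e+01] shift cm [-47.28  -1.15   2.83]
```

Call:
carry_out(moves=[[[0,0,10],[-6,-0.2,0],8.5],[[0,0,20],[-12,-0.3,0],8.5],[[0,0,30],[-18,-0.4,0],8.5],[[0,0,40],[-24,-0.6,0],8.5],[[0,0,50],[-30,-0.7,0],8.5]])

```text
t: 2.3
eef_pos: [0.4236, 0.0415, 0.2488]
tool_rot: [-0.0, 0.88, 0.474, 0.001]
contact_force: [1.5, 1.2, 0.4]
gripper_width: 0.996
```

```bash
python3 -c "
from h import *
print(bot.get_obs()['q'].round(2)); go([.467,-.126,.22],33)"
```

```text
[-0.81  0.04  0.59  2.15 -0.03  0.96 -0.78]
pos [0.4236 0.0415 0.2488] turn [ 0.   -0.1  23.61] shift cm [-11.6   12.83   2.86]
```

Call:
carry_out(moves=[[[0,0,8],[-4,4.4,0],8.5],[[0,0,16],[-8,8.8,1],8.5],[[0,0,23.6],[-11.6,12.8,2.8],8.5],[[0,0,23.6],[-11.6,12.8,2.8],8.5]])

```text
t: 2.8
eef_pos: [0.4668, -0.1282, 0.2196]
tool_rot: [0.001, 0.959, 0.283, -0.001]
contact_force: [-0.3, -0.0, -0.1]
gripper_width: 0.994
```

```bash
python3 - <<'E'
from h import *
print(bot.get_obs()['q'].round(2)); go([.467,-.126,.22],33)
ci=bot.camera_info("wrist"); im=bot.read_camera("wrist")
np.save("ci1.npy",ci,allow_pickle=True); cv2.imwrite("pics/w1.png",im[:,:,::-1]); print(ci)
r=bot.silhouettes("bracket_grip","wrist"); print([(d['score'],d['location'],pt("wrist",*d['location'],.06,ci)) for d in r])
E
```

```text
[-0.53  0.24  0.78  2.07 -0.21  0.91 -0.63]
pos [ 0.4668 -0.1282  0.2196] turn [ 0.1   0.15 -0.16] shift cm [ 0.14 -0.17 -0.04]
{'vertical_fov': 62.462761950588465, 'cx': 278.04518299426144, 'cy': 208.78697656535348, 'position': array([ 0.53616047, -0.0838977 ,  0.3444986 ]), 'attitude': array([ 0.86577953, -0.14459273,  0.07787434, -0.47270957])}
[(0.66, [276.2, 115.3], array([ 0.51976752, -0.09332595,  0.06      ]))]
```

View pics/w1.png

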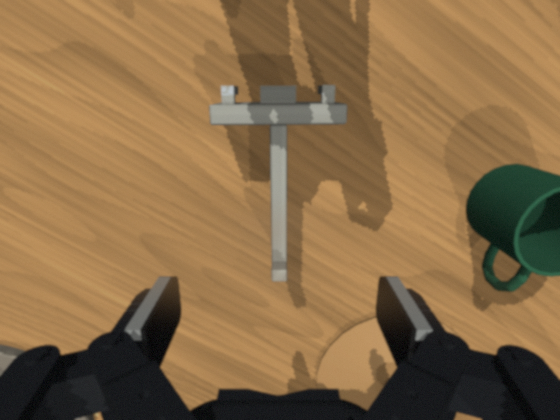

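```bash
python3 - <<'E'
from h import *
ci=np.load("ci1.npy",allow_pickle=True).item()
P=lambda u,v,z: pt("wrist",u,v,z,ci)[:2]
A,B=P(210.5,104,.06),P(346,103,.06); M=(A+B)/2; d=A-B; print(np.linalg.norm(d),np.degrees(np.arctan2(d[1],d[0]))-90, M)
n=np.array([d[1],-d[0]])/np.linalg.norm(d)
L,Rr=P(272.5,270,.077),P(286.5,270,.077); E_=(L+Rr)/2;print(np.linalg.norm(L-Rr))
d2=M-E_;print("axis from lip",np.degrees(np.arctan2(d2[1],d2[0])),np.linalg.norm(d2))
print("grip from back", M-.07*n, M-.07*d2/np.linalg.norm(d2))
C=P(278.5,124,.06); d3=M-C; print(np.linalg.norm(d3))
C2=(P(270.5,135,.06)+P(286.5,135,.06))/2;E2=(P(272,260,.06)+P(287.5,260,.06))/2;d4=C2-E2;print(np.degrees(np.arctan2(d4[1],d4[0])))
g=M-.07*n; go([*g,.035],33)
E
```

```text
0.1065658649413749 33.15034493073132 [ 0.52819677 -0.08983322]
0.012166828189366723
axis from lip 33.19672107966529 0.13793657417491878
grip from back [ 0.46959008 -0.12811187] [ 0.46962108 -0.12815929]
0.015724432222934483
33.35523559291235
pos [ 0.467  -0.1241  0.2201] turn [-0.01  0.04  0.27] shift cm [1.000e-02 4.800e-01 1.851e+01]
```

Call:
carry_out(moves=[[[0,0,0],[0,0.2,4],8.5],[[0,0,0],[0,0.4,8],8.5],[[0,0,0.2],[0,0.4,10],8.5],[[0,0,0.2],[0,0.4,10],8.5]])

```text
t: 3.4
eef_pos: [0.4687, -0.1254, 0.1196]
tool_rot: [-0.001, 0.958, 0.286, -0.001]
contact_force: [-0.4, -0.0, -0.4]
gripper_width: 0.997
```

```bash
python3 - <<'E'
from h import *
g=np.array([.4696,-.1281]); go([*g,.035],33.2)
ci=bot.camera_info("wrist"); im=bot.read_camera("wrist"); cv2.imwrite("pics/w2.png",im[:,:,::-1])
np.save("ci2.npy",ci,allow_pickle=True)
r=bot.silhouettes("bracket_grip","wrist")
for d in r[:2]:
    m=d['region'];print(d['score'],d['location']); 
    for v in (150,180,210,240,270,300,330): 
        c=np.where(m[v])[0]; print(v,c.min() if len(c) else 0,c.max() if len(c) else 0)
n=np.array([np.cos(np.radians(33.2)),np.sin(np.radians(33.2))])
print(proj("wrist",[[*(g+k*n),.06] for k in (-.06,-.03,0,.03)],ci))
go([*g,.035],33.2)
E
```

```text
pos [ 0.4687 -0.1254  0.1196] turn [-0.13  0.08  0.09] shift cm [-0.06  0.29  8.46]
0.78 [280.8, 132.6]
150 270 294
180 270 294
210 270 294
240 270 293
270 270 292
300 271 292
330 271 291
[[281.65080638 327.45239696]
 [281.81508477 286.32517771]
 [281.99516375 241.2422676 ]
 [282.19343808 191.60413632]]
pos [ 0.4701 -0.1263  0.1212] turn [ 0.01 -0.08  0.03] shift cm [-0.15  0.12  8.62]
```

Call:
carry_out(moves=[[[0,0,0],[0,0.1,3],8.5],[[0,0,0],[-0.1,0.2,6],8.5],[[0,0,0],[-0.1,0.2,8.4],8.5],[[0,0,0],[-0.1,0.2,8.4],8.5],[[0,0,0],[-0.1,0.2,8.4],4]])

```text
t: 4.12
eef_pos: [0.4708, -0.1294, 0.0377]
tool_rot: [0.0, 0.958, 0.285, 0.001]
contact_force: [0.3, 0.2, 0.2]
gripper_width: 0.816
```

Call:
carry_out(moves=[[[0,0,0],[0,0,0],0],[[0,0,0],[0,0,0],0],[[0,0,0],[0,0,0],0],[[0,0,0],[0,0,0],0],[[0,0,0],[0,0,0],0]], newtons=80)

```text
t: 4.75
eef_pos: [0.4699, -0.1292, 0.0368]
tool_rot: [-0.0, 0.958, 0.285, 0.0]
contact_force: [-2.1, 1.4, 7.4]
gripper_width: 0.157
```

```bash
python3 - <<'E'
from h import *
o=bot.get_obs();print(o['contact_force'],o['gripper_width']*.085,o['q'].round(2)); go([.4696,-.1281,.035],33.2)
E
```

```text
[-2.11206118  1.44872638  7.44254143] 0.013346874246975634 [-0.27  0.56  0.52  2.18 -0.55  0.53 -0.33]
pos [ 0.4699 -0.1292  0.0368] turn [-0.02 -0.04 -0.07] shift cm [ 0.04 -0.11  0.18]
```

Call:
carry_out(moves=[[[0,0,0],[0,0,-2],0],[[0,0,0],[0,0,-6],0],[[0,0,0],[0,0,-11],0],[[0,0,0],[0,0,-15.3],0],[[0,0,0],[0,0,-15.3],0]])

```text
t: 5.38
eef_pos: [0.4712, -0.1297, 0.1916]
tool_rot: [0.0, 0.958, 0.285, 0.003]
contact_force: [1.0, 0.2, -4.1]
gripper_width: 0.153
```

```bash
python3 - <<'E'
from h import *
o=bot.get_obs();print(o['contact_force'],o['torque'],o['gripper_width']*.085,o['q'].round(2)); go([.498,-.0175,.189],7.1)
E
```

```text
[ 0.97280977  0.1702009  -4.07892896] [-0.0655697  -0.00244263 -0.01786799] 0.013011891969540472 [-0.51  0.3   0.78  2.09 -0.28  0.85 -0.56]
pos [ 0.4712 -0.1297  0.1916] turn [ 0.07 -0.3  26.03] shift cm [ 8.37 -7.93  0.28]
```

Call:
carry_out(moves=[[[0,0,6],[2,-2,0],0],[[0,0,13],[4.2,-4,0],0],[[0,0,20],[6.3,-6,0],0],[[0,0,26],[8.4,-7.9,0.2],0],[[0,0,26],[8.4,-7.9,0.2],0]])

```text
t: 6.0
eef_pos: [0.496, -0.0147, 0.1852]
tool_rot: [0.0, 0.998, 0.064, -0.002]
contact_force: [0.0, 0.1, -2.8]
gripper_width: 0.151
```

Call:
carry_out(moves=[[[0,0,0],[0,0,0],0],[[0,0,0],[0,0,0],0],[[0,0,0],[0,0,0],0]])

```text
t: 6.38
eef_pos: [0.4966, -0.0182, 0.1872]
tool_rot: [-0.0, 0.998, 0.061, -0.0]
contact_force: [0.4, 0.1, -3.5]
gripper_width: 0.152
```

```bash
python3 - <<'E'
from h import *
o=bot.get_obs();print(o['contact_force'],o['q'].round(2)); go([.498,-.0175,.189],7.1)
ci=bot.camera_info("wrist"); im=bot.read_camera("wrist"); cv2.imwrite("pics/w3.png",im[:,:,::-1])
np.save("ci3.npy",ci,allow_pickle=True); print(ci['position'])
ims=bot.read_camera("scene"); cv2.imwrite("pics/s3.png",ims[:,:,::-1])
imt=bot.read_camera("top"); cv2.imwrite("pics/t3.png",imt[:,:,::-1])
E
```

```text
[ 0.38842727  0.10328128 -3.51768995] [-0.79  0.35  0.86  2.08 -0.35  0.86 -1.17]
pos [ 0.4966 -0.0182  0.1872] turn [-0.01  0.01 -0.05] shift cm [ 0.15 -0.05 -0.18]
[ 0.57846909 -0.00904846  0.31229305]
```

View pics/w3.png

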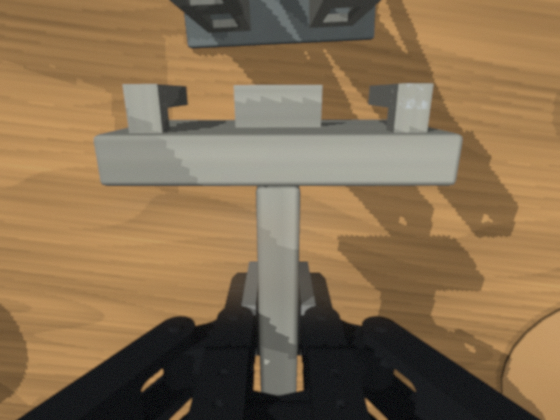

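Wrist view: the arm sits straight in the grip, with its claws at (145,105) and (413,105). The uprights are only just in view at the top edge. I'll rise and go forward to see their tops beside the claws.

Call:
carry_out(moves=[[[0,0,0],[0,0,-4],0],[[0,0,0],[0,0,-8],0],[[0,0,0],[1.5,0,-10],0],[[0,0,0],[3,0,-10],0],[[0,0,0],[3,0,-10],0]])

```text
t: 7.15
eef_pos: [0.527, -0.0132, 0.2862]
tool_rot: [0.001, 0.998, 0.062, -0.001]
contact_force: [-0.3, -0.3, -3.5]
gripper_width: 0.153
```

Call:
carry_out(moves=[[[0,0,0],[0,0,0],0],[[0,0,0],[0,0,0],0],[[0,0,0],[0,0,0],0]])

```text
t: 7.52
eef_pos: [0.5262, -0.0138, 0.287]
tool_rot: [-0.0, 0.998, 0.062, -0.0]
contact_force: [0.3, 0.2, -2.7]
gripper_width: 0.152
```

```bash
python3 - <<'E'
from h import *
go([.498,-.0175,.189],7.1)
ci=bot.camera_info("wrist"); im=bot.read_camera("wrist"); cv2.imwrite("pics/w4.png",im[:,:,::-1])
np.save("ci4.npy",ci,allow_pickle=True); print(ci['position'])
cv2.imwrite("pics/w4c.png",cv2.resize(im[:200,80:480,::-1],(800,400),interpolation=3))
E
```

```text
pos [ 0.5262 -0.0138  0.287 ] turn [-0.01  0.04 -0.  ] shift cm [-2.84  0.02  9.8 ]
[ 0.60815095 -0.0045566   0.41198231]
```

View pics/w4c.png

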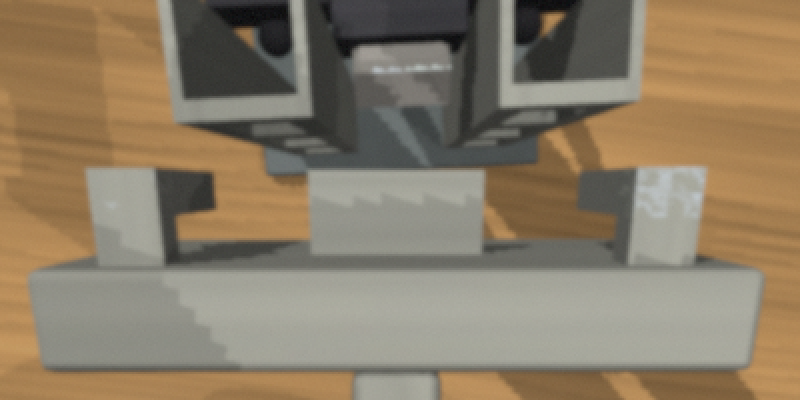

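```bash
python3 - <<'E'
from h import *
ci=np.load("ci4.npy",allow_pickle=True).item()
P=lambda u,v,z: pt("wrist",80+u/2,v/2,z,ci)[:2]
Q=[P(*p,.228) for p in [(178,124),(312,116),(498,108),(639,101)]]
print(np.round(Q,4)); w=[np.linalg.norm(Q[i+1]-Q[i]).round(4) for i in range(3)];print(w,np.linalg.norm(Q[3]-Q[0]))
d=Q[3]-Q[0];yaw=np.degrees(np.arctan2(d[1],d[0]))+90;M=(Q[0]+Q[3])/2;print("slots",M,(Q[1]+Q[2])/2,yaw)
# bracket: TCP z .287, claws z = TCP+.0112, top = +.0232
zt=.287+.0232
A,B=P(34,270,zt),P(763,267,zt);d=B-A;y2=np.degrees(np.arctan2(d[1],d[0]))+90;C=(A+B)/2;print("bracket",np.linalg.norm(d),y2,C)
T1,T2=(P(309,169,zt-.022),P(485,169,zt-.022));print("tab",(T1+T2)/2,np.linalg.norm(T1-T2))
c1,c2=(P(88,168,zt-.004),P(707,168,zt-.004));print("claw outer tips",(c1+c2)/2,np.linalg.norm(c1-c2))
n=np.array([np.cos(np.radians(yaw)),np.sin(np.radians(yaw))]);l=np.array([-n[1],n[0]])
for X in (C,): e=M-X; print("need fwd,left",e@n,e@l)
# reference: undistorted expectations of the uprights from top cam
print(proj("top",[[*M,.228]]))
E
```

```text
[[ 0.6149  0.0502]
 [ 0.6208  0.0177]
 [ 0.6281 -0.0271]
 [ 0.6338 -0.0608]]
[np.float64(0.033), np.float64(0.0454), np.float64(0.0342)] 0.11257800975227343
slots [ 0.62436556 -0.0053154 ] [ 0.62441271 -0.00468934] 9.639378081265988
bracket 0.10543619663463655 7.247690671361369 [ 0.59640884 -0.0063043 ]
tab [ 0.6101952  -0.00444773] 0.029608198289827397
claw outer tips [ 0.61004077 -0.00451674] 0.08895169599087413
need fwd,left 0.027727594125426577 -0.003706314403072941
[[279.07162151 145.60804232]]
```

Call:
carry_out(moves=[[[0,0,-1],[0,0.3,2],0],[[0,0,-2.4],[0,0.6,5],0],[[0,0,-2.4],[0,0.6,8],0],[[0,0,-2.4],[0,0.6,9.7],0],[[0,0,-2.4],[0,0.6,9.7],0]])

```text
t: 8.2
eef_pos: [0.5268, -0.0196, 0.1896]
tool_rot: [0.0, 0.997, 0.083, -0.001]
contact_force: [0.3, 0.1, -3.1]
gripper_width: 0.156
```

Call:
carry_out(moves=[[[0,0,0],[0,0,0],0],[[0,0,0],[0,0,0],0],[[0,0,0],[0,0,0],0]])

```text
t: 8.57
eef_pos: [0.5278, -0.0194, 0.1909]
tool_rot: [-0.0, 0.997, 0.083, 0.001]
contact_force: [-0.3, 0.3, -3.0]
gripper_width: 0.154
```

```bash
python3 - <<'E'
from h import *
o=bot.get_obs();print(o['contact_force'],o['torque'])
y=np.radians(9.5);n=np.array([np.cos(y),np.sin(y)]);l=np.array([-n[1],n[0]])
go([*(np.array([.6244,-.005])-.0706*n+.0013*l),.190],9.5)
ci=bot.camera_info("wrist"); im=bot.read_camera("wrist")
a=cv2.resize(im[:180,60:500,::-1],(800,327),interpolation=3)
s=bot.read_camera("scene"); b=cv2.resize(s[170:270,160:300,::-1],(378,270),interpolation=3)
c=np.zeros((600,800,3),np.uint8);c[:327]=a;c[328:598,:378]=b;cv2.imwrite("pics/w5.png",c);np.save("ci5.npy",ci,allow_pickle=True)
E
```

```text
[-0.34452909  0.32054331 -3.04470134] [-0.06843888  0.12615999  0.02155466]
pos [ 0.5278 -0.0194  0.1909] turn [-0.02 -0.07  0.03] shift cm [2.71 0.04 0.1 ]
```

View pics/w5.png

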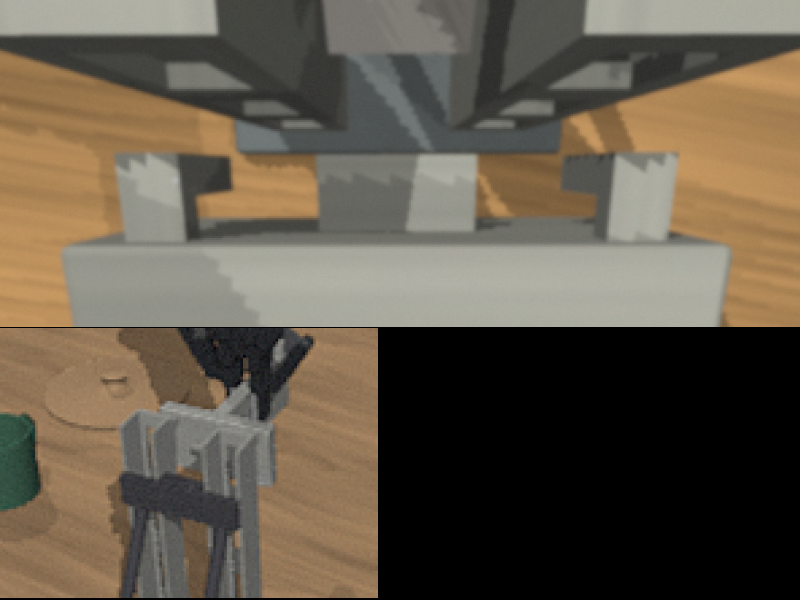

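The wrist view shows yaw aligned and sideways offset within 1 mm: tab centre at 396, gap between the uprights at about 400. Inserting.

Call:
carry_out(moves=[[[0,0,0],[0.5,0.1,0],0],[[0,0,0],[1,0.1,0],0],[[0,0,0],[1.5,0.1,0],0],[[0,0,0],[2,0.1,0],0],[[0,0,0],[2,0.1,0],0]])

```text
t: 9.3
eef_pos: [0.5477, -0.0172, 0.1903]
tool_rot: [0.0, 0.997, 0.083, 0.0]
contact_force: [-0.6, 0.2, -4.3]
gripper_width: 0.154
```

Call:
carry_out(moves=[[[0,0,0],[0.2,0,0],0],[[0,0,0],[0.4,0,0],0],[[0,0,0],[0.5,0,0],0],[[0,0,0],[0.5,0,0],0]])

```text
t: 9.8
eef_pos: [0.5522, -0.0164, 0.1903]
tool_rot: [-0.0, 0.997, 0.083, -0.0]
contact_force: [0.2, -0.2, -2.8]
gripper_width: 0.15
```

Call:
carry_out(moves=[[[0,0,0],[0.1,0,0],0],[[0,0,0],[0.2,0,0],0],[[0,0,0],[0.2,0,0],0]])

```text
t: 10.18
eef_pos: [0.5543, -0.0161, 0.1903]
tool_rot: [0.0, 0.997, 0.083, 0.0]
contact_force: [-0.6, 0.3, -3.6]
gripper_width: 0.154
```

Call:
carry_out(moves=[[[0,0,0],[0.1,0,0],0],[[0,0,0],[0.1,0,0],0],[[0,0,0],[0.2,0,0],0],[[0,0,0],[0.2,0,0],0]])

```text
t: 10.68
eef_pos: [0.5551, -0.0159, 0.1899]
tool_rot: [-0.0, 0.997, 0.083, -0.001]
contact_force: [-4.5, -0.2, -2.4]
gripper_width: 0.153
```

Light contact at −4.5 N, so the back face is on the uprights. I'll back off 1 mm and lower.

Call:
carry_out(moves=[[[0,0,0],[-0.1,0,0],0],[[0,0,0],[-0.1,0,0.3],0],[[0,0,0],[-0.1,0,0.6],0],[[0,0,0],[-0.1,0,0.9],0],[[0,0,0],[-0.1,0,1.1],0]])

```text
t: 11.3
eef_pos: [0.5551, -0.0159, 0.179]
tool_rot: [0.0, 0.997, 0.083, -0.0]
contact_force: [-3.2, -0.8, -2.8]
gripper_width: 0.154
```

Call:
carry_out(moves=[[[0,0,0],[0,0,0.1],0],[[0,0,0],[0,0,0.2],0],[[0,0,0],[0,0,0.2],0]])

```text
t: 11.68
eef_pos: [0.5551, -0.016, 0.1774]
tool_rot: [-0.0, 0.997, 0.083, 0.0]
contact_force: [-3.4, -0.7, -0.6]
gripper_width: 0.152
```

Call:
carry_out(moves=[[[0,0,0],[0,0,0.1],0],[[0,0,0],[0,0,0.2],0],[[0,0,0],[0,0,0.2],0]])

```text
t: 12.05
eef_pos: [0.5551, -0.0162, 0.1757]
tool_rot: [-0.0, 0.997, 0.083, 0.0]
contact_force: [-6.0, -0.0, 1.4]
gripper_width: 0.154
```

```bash
python3 - <<'E'
from h import *
o=bot.get_obs();print(o['contact_force'],o['torque'],o['eef_pos'])
s=bot.read_camera("scene"); b=cv2.resize(s[170:270,160:300,::-1],(560,400),interpolation=3)
cv2.imwrite("pics/s6.png",b)
E
```

```text
[-5.96729932 -0.03869862  1.39226592] [-0.09667622  0.87312426  0.00377273] [ 0.55510892 -0.01620884  0.17570284]
```

View pics/s6.png

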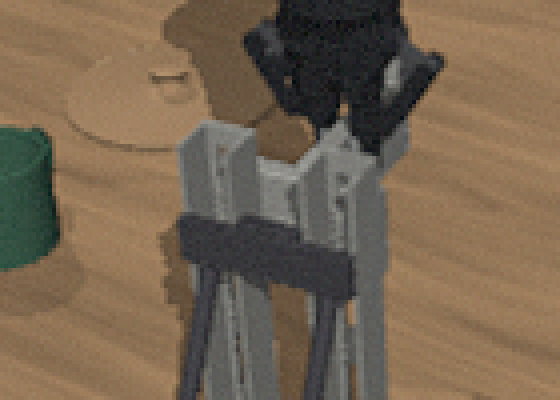

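The arm hangs at the expected height with its weight starting to rest on the catch. Releasing.

Call:
carry_out(moves=[[[0,0,0],[-0.1,0,0],2],[[0,0,0],[-0.1,0,0],5],[[0,0,0],[-0.1,0,0],5],[[0,0,0],[-0.1,0,0],5]])

```text
t: 12.6
eef_pos: [0.5545, -0.016, 0.1754]
tool_rot: [0.0, 0.997, 0.083, 0.0]
contact_force: [0.6, 0.1, 1.3]
gripper_width: 0.584
```

Call:
carry_out(moves=[[[0,0,0],[0,0,-2],5],[[0,0,0],[0,0,-5],5],[[0,0,0],[0,0,-8],5],[[0,0,0],[0,0,-8],5],[[0,0,0],[0,0,-8],0]])

```text
t: 13.22
eef_pos: [0.5541, -0.0159, 0.2556]
tool_rot: [-0.0, 0.997, 0.083, 0.0]
contact_force: [0.6, 0.5, 0.9]
gripper_width: 0.384
```

```bash
python3 - <<'E'
from h import *
o=bot.get_obs();print(o['contact_force'],o['gripper_width']); go([.555,-.016,.25],9.5)
ci=bot.camera_info("wrist"); im=bot.read_camera("wrist"); cv2.imwrite("pics/w7.png",im[:,:,::-1]);np.save("ci7.npy",ci,allow_pickle=True)
print(ci['position'])
E
```

```text
[0.63974046 0.51992325 0.89768889] 0.3840250928555098
pos [ 0.5541 -0.0159  0.2556] turn [-0.03 -0.02  0.03] shift cm [0.09 0.02 0.56]
[ 0.6353622  -0.00332887  0.38068386]
```

View pics/w7.png

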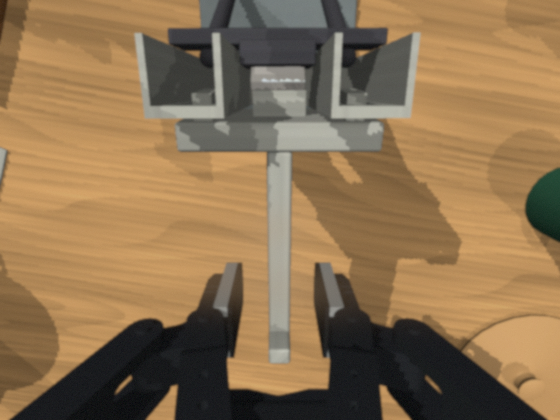

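The wrist view confirms both claws are through the top slots, at (203,97) and (355,97), with the arm straight and freely hanging. Next I'll shut the fingers and go over the press spot.

Call:
carry_out(moves=[[[0,0,0],[0,0,0],0],[[0,0,0],[2,0.1,0],0],[[0,0,0],[4,0.1,0],0],[[0,0,0],[5.2,0.1,0],0],[[0,0,0],[5.2,0.1,1],0]])

```text
t: 13.9
eef_pos: [0.6063, -0.0086, 0.245]
tool_rot: [0.0, 0.997, 0.083, 0.0]
contact_force: [0.5, -0.5, -0.7]
gripper_width: -0.002
```

Call:
carry_out(moves=[[[0,0,0],[0,0,0.8],0],[[0,0,0],[0,0,1.6],0],[[0,0,0],[0,0,2.4],0],[[0,0,0],[0,0,2.4],0]])

```text
t: 14.4
eef_pos: [0.605, -0.0084, 0.2206]
tool_rot: [-0.0, 0.997, 0.083, -0.001]
contact_force: [1.5, -0.3, -0.1]
gripper_width: -0.0
```

```bash
python3 - <<'E'
from h import *
o=bot.get_obs();print(o['contact_force'],o['gripper_width']); go([.606,-.0088,.214],9.5)
E
```

```text
[ 1.50629121 -0.34698806 -0.10011504] -0.00037198778330786963
pos [ 0.605  -0.0084  0.2206] turn [-0.01  0.07  0.02] shift cm [0.09 0.05 0.66]
```

Call:
carry_out(moves=[[[0,0,0],[0,0,0.3],0],[[0,0,0],[0,0,0.5],0],[[0,0,0],[0,0,0.7],0],[[0,0,0],[0,0,0.9],0],[[0,0,0],[0,0,0.9],0]])

```text
t: 15.02
eef_pos: [0.6058, -0.0086, 0.2128]
tool_rot: [-0.0, 0.997, 0.083, 0.0]
contact_force: [-0.8, -0.8, 3.7]
gripper_width: -0.001
```

Call:
carry_out(moves=[[[0,0,0],[0,0,0.2],0],[[0,0,0],[0,0,0.4],0],[[0,0,0],[0,0,0.6],0],[[0,0,0],[0,0,0.6],0]])

```text
t: 15.52
eef_pos: [0.6061, -0.0086, 0.2064]
tool_rot: [0.0, 0.997, 0.083, 0.001]
contact_force: [2.0, 0.0, 1.7]
gripper_width: 0.003
```

Call:
carry_out(moves=[[[0,0,0],[0,0,0.2],0],[[0,0,0],[0,0,0.4],0],[[0,0,0],[0,0,0.6],0],[[0,0,0],[0,0,0.8],0],[[0,0,0],[0,0,0.8],0]])

```text
t: 16.15
eef_pos: [0.6054, -0.0085, 0.1984]
tool_rot: [-0.0, 0.997, 0.083, -0.0]
contact_force: [-0.8, -0.0, 3.0]
gripper_width: -0.003
```

Call:
carry_out(moves=[[[0,0,0],[0,0,0.2],0],[[0,0,0],[0,0,0.4],0],[[0,0,0],[0,0,0.4],0]])

```text
t: 16.52
eef_pos: [0.6056, -0.0085, 0.1978]
tool_rot: [-0.002, 0.997, 0.083, 0.0]
contact_force: [-14.0, 2.7, 31.7]
gripper_width: 0.003
```

Hard stop at z = 0.198 with 32 N: the tongues are on the slot edges. Backing off to check.

Call:
carry_out(moves=[[[0,0,0],[0,0,-1],0],[[0,0,0],[0,0,-4],0],[[0,0,0],[-1,0,-8],0],[[0,0,0],[-4,0,-10],0],[[0,0,0],[-5,0,-10],0]])

```text
t: 17.15
eef_pos: [0.556, -0.0175, 0.2954]
tool_rot: [-0.0, 0.997, 0.083, 0.001]
contact_force: [-0.1, 0.5, -0.5]
gripper_width: -0.004
```

Call:
carry_out(moves=[[[0,0,0],[0,0,0],0],[[0,0,0],[0,0,0],0],[[0,0,0],[0,0,0],0]])

```text
t: 17.52
eef_pos: [0.5566, -0.0164, 0.2936]
tool_rot: [0.0, 0.997, 0.083, -0.0]
contact_force: [-0.2, 1.3, 0.8]
gripper_width: -0.003
```

```bash
python3 - <<'E'
from h import *
o=bot.get_obs();print(o['contact_force'],o['eef_pos'])
ci=bot.camera_info("wrist"); im=bot.read_camera("wrist"); s=bot.read_camera("scene"); bot.read_camera("top")
c=np.zeros((600,800,3),np.uint8);c[:300,:400]=cv2.resize(im[:,:,::-1],(400,300),interpolation=3)
c[:300,400:]=cv2.resize(im[30:180,180:380,::-1],(400,300),interpolation=3)
c[300:,:400]=cv2.resize(s[150:270,150:310,::-1],(400,300),interpolation=3)
cv2.imwrite("pics/w8.png",c)
y=np.radians(9.5);n=np.array([np.cos(y),np.sin(y)]);l=np.array([-n[1],n[0]]);M=np.array([.6249,-.0056])
for h in (0,.015): print(h,proj("wrist",[[*(M-.0*n+k*l),.182+h] for k in (.053,-.053)]+[[*(M-.15*n),.199+h]],ci).round(1))
for k in ["colander","cup","pan_lid","spatula"]:
    print(k,[(round(d['score'],2),d['location']) for d in bot.silhouettes(k,"top")[:1]])
E
```

```text
[-0.22136332  1.31163008  0.75197957] [ 0.55662462 -0.01643399  0.29359128]
0 [[197.  112.2]
 [357.8 112.1]
 [277.6 320.1]]
0.015 [[191.6 113.6]
 [363.1 113.5]
 [277.6 333.4]]
colander [(0.68, [125.7, 276.3])]
cup [(0.82, [405.3, 178.4])]
pan_lid [(0.67, [419.0, 266.5])]
spatula [(0.79, [164.7, 209.6])]
```

View pics/w8.png

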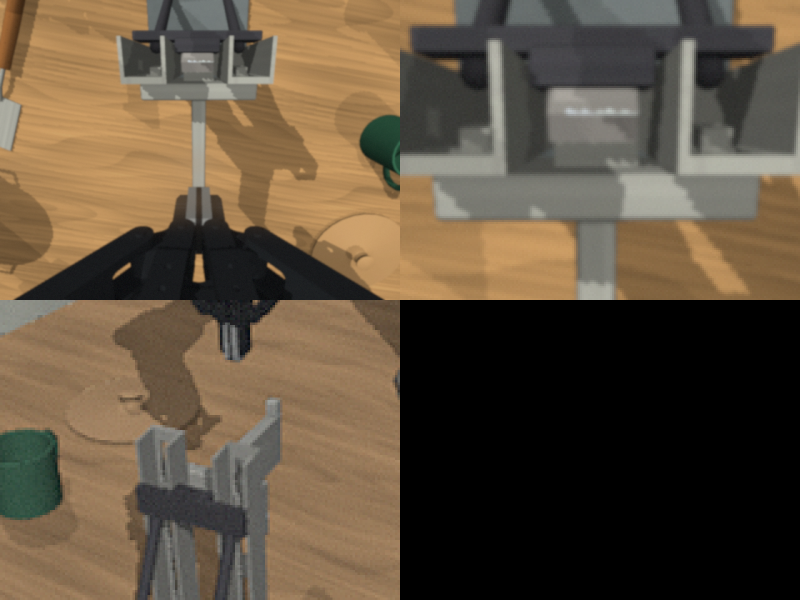

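Call:
carry_out(moves=[[[0,0,0],[-2,0,-4],0],[[0,0,0],[-5,0,-6],0],[[0,0,0],[-8,0,-6],0],[[0,0,0],[-8,0,-6],0],[[0,0,0],[-8,0,-6],0]])

```text
t: 18.5
eef_pos: [0.4779, -0.0295, 0.3545]
tool_rot: [-0.0, 0.997, 0.083, 0.0]
contact_force: [-0.0, 0.7, 1.3]
gripper_width: 0.001
```

```bash
python3 - <<'E'
from h import *
o=bot.get_obs();print(o['contact_force'],o['eef_pos'])
ci=bot.camera_info("wrist"); im=bot.read_camera("wrist"); s=bot.read_camera("scene")
y=np.radians(9.5);n=np.array([np.cos(y),np.sin(y)]);l=np.array([-n[1],n[0]]);M=np.array([.6249,-.0056])
pts=[[*(M+k*l),.182] for k in (.053,-.053)]+[[*(M-.15*n+k*l),.199] for k in (.006,-.006)]
out=np.zeros((420,800,3),np.uint8)
w=im[:,:,::-1].copy(); 
for p in proj("wrist",pts,ci): print(p.round(1)); cv2.circle(w,tuple(np.int32(p.round())),3,(0,0,255),1)
b=s[:,:,::-1].copy()
b=cv2.resize(b[150:270,190:290],None,fx=3.5,fy=3.5,interpolation=3)
for p in proj("scene",pts): cv2.circle(b,tuple(np.int32(((p-[190,150])*3.5).round())),4,(0,0,255),1)
out[:,:450]=w[:,60:510]; out[:420,450:]=b[:420,:350]
cv2.imwrite("pics/w9.png",out)
E
```

```text
[-0.04873593  0.70706783  1.32149644] [ 0.47785136 -0.02949593  0.35448367]
[207.4  -2.1]
[348.4  -2.2]
[270.9 195.6]
[285.1 195.6]
```

View pics/w9.png

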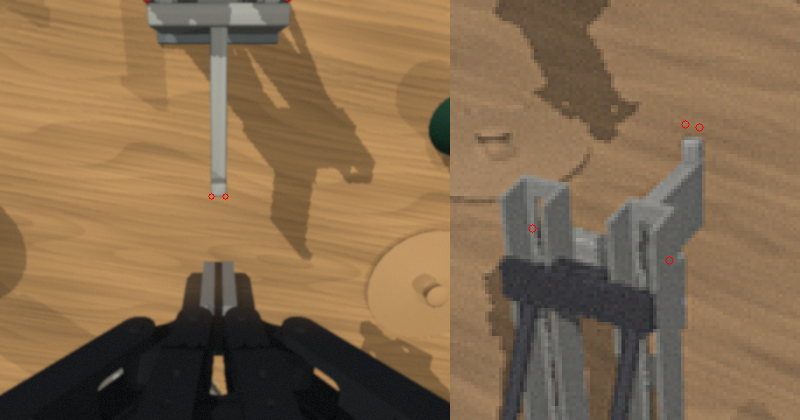

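```bash
python3 - <<'E'
from h import *
y=np.radians(9.5);n=np.array([np.cos(y),np.sin(y)]);l=np.array([-n[1],n[0]]);M=np.array([.6249,-.0056])
f=lambda a,k,z:[*(M+a*n+k*l),z]
S=lambda P:((proj("scene",P)-[190,150])*3.5+[450,0]).round(0)
W=lambda P:(proj("wrist",P)-[60,0]).round(1)
print("upright front top corners L,R (outer), scene", S([f(0,.0565,.228),f(0,-.0565,.228)]).tolist())
print("bracket right: back-top, back-bottom, lip-end top far R, lip top inner", S([f(0,-.055,.182),f(0,-.055,.122),f(-.15,-.007,.199),f(-.138,-.007,.199),f(-.15,-.007,.122)]).tolist())
for dz in (0,-.005,-.01): print(dz,"wrist lip end",W([f(-.15,0,.199+dz)])[0],"scene",S([f(-.15,0,.199+dz)])[0])
s=bot.read_camera("scene")
cv2.imwrite("pics/s10.png",cv2.resize(s[150:250,190:290,::-1],(600,600),interpolation=2))
E
```

```text
upright front top corners L,R (outer), scene [[672.0, 203.0], [522.0, 169.0]]
bracket right: back-top, back-bottom, lip-end top far R, lip top inner [[530.0, 227.0], [538.0, 297.0], [684.0, 124.0], [677.0, 131.0], [687.0, 210.0]]
0 wrist lip end [217.5 195.7] scene [692. 126.]
-0.005 wrist lip end [217.5 194. ] scene [692. 132.]
-0.01 wrist lip end [217.5 192.4] scene [693. 137.]
```

View pics/s10.png

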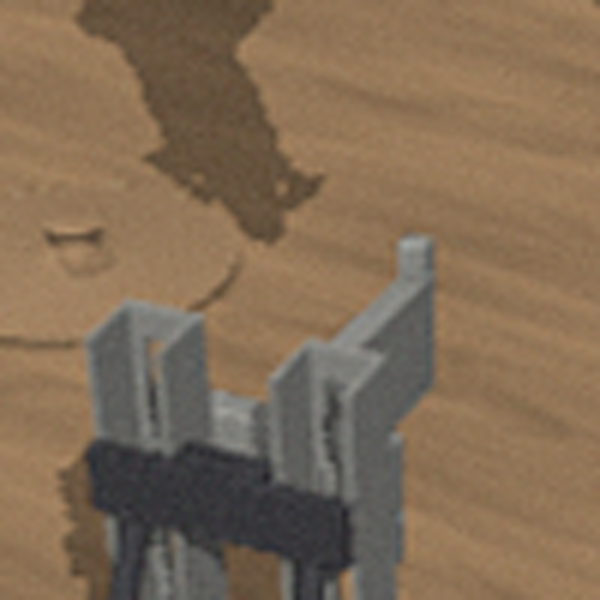

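```bash
python3 - <<'E'
from h import *
from scipy.optimize import least_squares
y=np.radians(9.5);n=np.array([np.cos(y),np.sin(y)]);l=np.array([-n[1],n[0]]);M=np.array([.6249,-.0056])
f=lambda a,k,z:[*(M+a*n+k*l),z]
S=lambda P:((proj("scene",P)-[190,150])*6).round(0).tolist()
print("upright front tops: L outer,inner, R inner,outer",S([f(0,k,.228) for k in (.0565,.0225,-.0225,-.0565)]))
print("crossbar left end: back top, front top, front bottom, back bottom",S([f(0,.055,.182),f(-.016,.055,.182),f(-.016,.055,.122),f(0,.055,.122)]))
for p in (0,2,4):
    t=np.radians(p); print(p,"lip end top L/R, inner L, bottom L",S([f(-.15,.007,.199-.15*t),f(-.15,-.007,.199-.15*t),f(-.138,.007,.199-.138*t),f(-.15,.007,.122-.15*t)]))
E
```

```text
upright front tops: L outer,inner, R inner,outer [[380.0, 347.0], [300.0, 330.0], [198.0, 307.0], [123.0, 290.0]]
crossbar left end: back top, front top, front bottom, back bottom [[381.0, 447.0], [398.0, 426.0], [403.0, 548.0], [386.0, 570.0]]
0 lip end top L/R, inner L, bottom L [[430.0, 219.0], [401.0, 213.0], [418.0, 230.0], [434.0, 366.0]]
2 lip end top L/R, inner L, bottom L [[430.0, 229.0], [402.0, 223.0], [419.0, 240.0], [434.0, 376.0]]
4 lip end top L/R, inner L, bottom L [[430.0, 239.0], [402.0, 234.0], [419.0, 250.0], [434.0, 385.0]]
```

```bash
python3 -c "
from station import bot
print(bot.get_obs()['t'],bot.hand_in())"
```

```text
the job is handed in; nothing more can be done
18.65 None
```

The hanging arm is hooked into the top pair of slots, pressed home past the spring catch and released. I handed the job in at 18.65 s. One check was not clean: the bar appears to droop slightly.

**How it went**
- I gripped the bar, aligned it with the uprights and inserted the claws until the back face touched lightly (about 4.5 N).
- I lowered it until it hung on the catch and let go. A wrist picture then showed both claws through the slots.
- With closed fingers I pressed at the press spot. It moved about 15 mm down, and the downward force had dropped to about 3 N near the end of the travel. It then met a hard stop at 32 N, which fits the tongues resting on the slots' lower edges.
- I then backed the robot clear of everything.

**Last checks**
- **Home height:** after release, the crossbar in the wrist picture fits the home position to about 2 mm, not the 15 mm higher it sat when only hooked.
- **Straightness:** yaw and sideways position looked straight.
- **Catch:** I did not see the nose directly or pull up on the arm. The lock is inferred from the force drop, the hard stop and the height.
- **Other things:** no unexpected contact force showed up. In the top view the spatula, cup, lid and colander were all found. The cup and colander were within about 3 pixels of where they began. I did not compare the lid and spatula with their start positions.
- **Level (checks disagree):** the scene camera suggests the lip end sits about 6 mm low, a droop of roughly 2.5°. The wrist view suggests at most 2 mm. A droop of that size is about what the 2 mm of slack between claws and wall allows under gravity, so I left it.

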